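Burnish the joint of a diorama's ground

ROBOT

A 7-joint arm with a two-finger parallel gripper is mounted at the origin on the work surface. World frame = base frame: x ahead of the robot, y to its left, z up, the work surface at z = 0. Lengths are in m, angles in rad, forces in N, time in s.
With the tool pointing down it reaches from about 0.4 to 0.85 m from the base axis. Payload 4.4 kg.
Tool frame: the origin (TCP) lies on the centre line of the jaws, within the pads' length; the fingertips stand 14 mm ahead of it and the grasp point (between the pads) lies 5 mm behind it (manip.tip_reach is the distance from the TCP to the fingertips, in m); z points along the fingers, y is the line along which they close (so a half turn about z gives the same grasp; the last joint's range is limited). The gripper opens to 94 mm and grips with 3 to 60 N. Pads are 16 mm wide; open, the fingers measure 119 mm over their backs; the gripper's body (75 mm by 177 mm) begins 78 mm behind the grasp point.
Start: joints at [-1.252, 0.628, 0.038, 1.517, -0.027, 0.996, -0.02], TCP at [0.244, 0.602, 0.219] pointing down, gripper open.
Joint ranges: [-3.06, 3.06], [-0.37, 2.12], [-1.25, 1.32], [0.18, 2.47], [-1.1, 4.24], [0.23, 1.98], [-2.94, 2.94]. Speed limits (rad/s): [2.57, 2.57, 3.14, 3.14, 3.14, 3.14, 3.14].

INTERFACE

Orientations are given as a unit quaternion [x, y, z, w].
In Python, from rig import sensors, viewer, manip gives the robot as it stands.
- The arm moves only by the shell command python3 -m inch 'ROWS' [FORCE]. ROWS is JSON, a list that holds one entry, the list of rows, each a list of 7 numbers: the shift along the tool's x, y, z each as a share of 20 mm, from -1 to 1, then the turn, a rotation vector about the tool's x, y, z each as a share of 180 degrees, from -1 to 1, then the closure, from -1 (fully open) to 1 (shut). A call has 1 to 20 rows; each row shifts and turns the commanded pose from where the row before left it, along the tool's axes as they then stand; what a row does not reach is not made up. A row lasts 1/12 s, in which the tool goes at most 41.7 mm and 7.16 degrees, less where a joint would pass 70% of its speed; a pose out of reach is approached as far as the arm can. A call with a number of a shift or a turn outside -1 to 1 is refused whole. A call with a gripper value outside its range is refused whole. The fingers move at their own pace and stop on an object; FORCE is the grip in N (left out, the last holds). Time passes only in rows, so rows that do not move let the fingers close. It gives the time, the measured TCP pose, the force, the opening and the grip force at its end, in the units of the state.
- sensors.get_obs(): the state, without advancing time (a new reading comes with each control period).
- viewer.camera(name): name is "scene" or "side" or "wrist"; returns the picture (384x512x3 uint8, red, green, blue); there is no depth.
- viewer.get_calibration(name): a dict with "K" (3x3 intrinsics, pixels), "rvec" (rotation vector, rad) and "tvec" (3), from world to camera coordinates, as OpenCV has them. Camera axes: x right, y down, z forward; pixel columns grow to the right and rows downward; lengths in m; the calibration is good to about 2 mm. A picture is of the moment at which its call begins: read the wrist's pose just before it. get_calibration takes no time and is no camera call; for the wrist camera it gives the pose at the moment of the call.
- manip.hand_in(): hands the job in; it is judged then, once.
The state is a dict: "t": time; "joint_positions": joint angles; "joint_velocities": joint speeds; "joint_torque": joint torques, N m; "tool_pos": TCP position; "orientation": TCP orientation; "ft_force": force on the tool from outside, world axes, zero at the start; "wrist_torque": the same for the moment, N m; "grip_width": finger opening in m; "gripper_force": force on a finger pad.
Only numpy, scipy, OpenCV 4.12 (cv2) and the standard library are available. Lean on these libraries where they do the work, as an engineer would, in place of code of your own. Each camera call takes 0.05 s, during which the arm holds its last target. There are 200 camera calls.

TASK

Take the ball burnisher (pale wooden handle, brass ferrule) out of the tool block and burnish the dark joint that winds across the model: set the ball into the joint at the gate in the picket fence and draw it slowly, about 2 cm a second, until it is just past the tree, in one light, unbroken stroke along the bottom of the joint, without letting it ride out, touching the rest of the model or turning the wheel. Then stand the burnisher in its hole again and let go only when its shoulder is down on the block. Leave the other tools, the paint jar and the sanding block where they are.

Things in the scene. Friction and masses are not known exactly. Their poses are not given: they have to be found in the camera images.
- burnisher: the ball burnisher, a loose hand tool 142 mm long, 13 mm thick, about 35 g: pale wooden handle, brass ferrule, thin steel shank that ends in a 6 mm steel ball. It is the only tool with a pale wooden handle and a brass ferrule. Origin at the very bottom of the ball, z axis along the tool from the ball to the handle; at the start it stands upright in one of the three holes of the block, ball down
- handle (a point): middle of the burnisher's round wooden handle (13 mm thick here), 97 mm above the centre of the ball and 55 mm above the shoulder; the handle goes on 42 mm above this point and is straight for 20 mm below it. A firm grip (80 N or so) here keeps the tool from turning in the fingers
- ball (a point): centre of the burnisher's 6 mm ball
- shoulder (a point): centre of the flat lower face of the burnisher's brass ferrule (14 mm across), 42 mm above the ball's centre; it rests on the top of the block when the tool stands in its hole. Below it are only the 4 mm shank and the ball
- block: wooden tool block, fixed to the bench, 165 x 44 x 60 mm high, with three holes in a row along its x axis, 55 mm apart; origin at the centre of its underside. One hand tool stands in each hole, all of the same size; no room for fingers between two neighbours, so close the fingers across the row (along the block's y axis)
- block_hole0 (a point): centre of the mouth of hole 0 in the top of the block, 60 mm above the bench; the hole is 10 mm wide, 48 mm deep
- block_hole1 (a point): centre of the mouth of hole 1 in the top of the block, 60 mm above the bench; the hole is 10 mm wide, 48 mm deep
- block_hole2 (a point): centre of the mouth of hole 2 in the top of the block, 60 mm above the bench; the hole is 10 mm wide, 48 mm deep
- turntable: modelling turntable with the model on it: iron foot, aluminium wheel 270 mm across and a round two-piece clay ground (one half darker) 240 mm across, its top face level, 60 mm above the bench. Origin on the wheel's axis at the bench. The wheel can turn on its foot but is stiff (0.8 N m): it stands still under a light stroke
- deck (a point): middle of the ground's top face; x from the fence end to the tree end of the joint, y to the cottage, z up. Fixed on the ground: cottage (ridge 56 mm high, on one side, 35 mm or more from the joint), shed (40 mm high, on the other side), picket fence (24 mm high) across the joint with a 26 mm wide open gate, tree (52 mm high)
- seam0 (a point): start of the joint, point 0 of 9 on its middle line, in the gate between the two posts of the fence. The joint is an open groove between the halves of the ground with a dark flat bottom 7 mm wide, 4.5 mm deep, its edges rounded to 14 mm at the top. Points 0 to 8 lie 3 mm above its bottom (1.5 mm below the top face): there the ball's centre runs when the ball is on the bottom
- seam1 (a point): point 1 of the joint. The joint winds in an S; points 0 to 8 are about 20 mm apart seen from above, and straight lines between them stay within 1 mm of its middle line. It runs on 35 mm beyond points 0 and 8 to the rim
- seam2 (a point): point 2 of the joint, on its middle line, 3 mm above its bottom
- seam3 (a point): point 3 of the joint, on its middle line, 3 mm above its bottom
- seam4 (a point): point 4 of the joint, on its middle line, 3 mm above its bottom
- seam5 (a point): point 5 of the joint, on its middle line, 3 mm above its bottom
- seam6 (a point): point 6 of the joint, on its middle line, 3 mm above its bottom
- seam7 (a point): point 7 of the joint, on its middle line, 3 mm above its bottom
- seam8 (a point): point 8 of the joint, on its middle line, 3 mm above its bottom, its end, just past the middle of the tree
- looptool: bystander: loop tool, red handle, in the block
- needletool: bystander: needle tool, blue handle, in the block
- jar: bystander: orange paint jar with a white cap, 42 mm wide, 48 mm high, on the bench
- sander: bystander: cork sanding block 70 x 40 x 24 mm, on the bench
There are look-alikes about, which are no part of the job. Several things look just like the block: the one meant starts farthest to the robot's left.

How it is judged:
By the outcome, as a careful person would: the job done as asked, in the order asked, and still so for the second after the job is handed in, with the robot touching nothing.
It also fails if it takes over 72 s, if anything falls off the work surface, if the arm or the gripper's body presses on something with over 40 N, if the wrist force passes 120 N, or if a joint passes its speed limit or range.

## Working session

There is one attempt and no reset: what is moved stays moved. The work goes in short steps, Python scripts to look and compute and a shell command to move; the robot and the scene stay as the last step left them, time stands still between calls to the robot, and variables do not carry over. Pictures are saved under pics/ and viewed, at most 10 in all, crops included, and the job is handed in when it is done.

```bash
ls; mkdir -p pics
cat > h.py <<'E'
import numpy as np, cv2
from scipy.spatial.transform import Rotation as R
from rig import sensors, viewer, manip
def cal(n):
    c=viewer.get_calibration(n); return np.array(c["K"],float),np.array(c["rvec"],float),np.array(c["tvec"],float)
def ray(c,u,v):
    K,r,t=c; M=cv2.Rodrigues(r)[0]
    return -M.T@t.ravel(), M.T@np.linalg.inv(K)@np.array([u,v,1.])
def plane(c,u,v,z):
    o,d=ray(c,u,v); return o+d*(z-o[2])/d[2]
def proj(c,P):
    K,r,t=c; return cv2.projectPoints(np.array(P,float).reshape(-1,1,3),r,t,K,None)[0].reshape(-1,2)
def tri(rs):
    A=0;b=0
    for o,d in rs:
        d=d/np.linalg.norm(d);Q=np.eye(3)-np.outer(d,d);A=A+Q;b=b+Q@o
    return np.linalg.solve(A,b)
def save(n,im,s=1):
    cv2.imwrite("pics/"+n,cv2.resize(im[:,:,::-1],None,fx=s,fy=s,interpolation=cv2.INTER_CUBIC))
E
python3 - <<'E'
from h import *
o=sensors.get_obs(); print({k:np.round(v,3) for k,v in o.items()}, manip.tip_reach)
ims=[]
for n in("scene","side","wrist"):
    c=cal(n);im=viewer.camera(n);np.save(n+".npy",im);ims.append(im)
    print(n,c[0].round(1).tolist(),ray(c,256,192)); np.savez(n+"_c.npz",*c)
save("a.png",ims[0],1.5);save("b.png",ims[1],1.5);save("c.png",ims[2],1)
E
```

```text
pics
{'t': np.float64(0.0), 'joint_positions': array([-1.252,  0.629,  0.038,  1.518, -0.027,  0.996, -0.02 ]), 'joint_velocities': array([-0.001, -0.001,  0.   ,  0.001,  0.001,  0.   ,  0.001]), 'joint_torque': array([-1.0000e-03, -5.4974e+01,  1.1430e+00, -1.8663e+01, -5.2000e-02,
        2.3000e-02,  0.0000e+00]), 'tool_pos': array([0.244, 0.602, 0.219]), 'orientation': array([ 0.191,  0.982, -0.001, -0.   ]), 'ft_force': array([ 0.276, -0.558,  0.219]), 'wrist_torque': array([ 0.021,  0.007, -0.031]), 'gripper_force': np.float64(0.0), 'grip_width': np.float64(0.094)} 0.014
scene [[414.4, 0.0, 250.0], [0.0, 414.4, 196.4], [0.0, 0.0, 1.0]] (array([1.15973638, 0.31881126, 0.59774792]), array([-0.73119434, -0.41862515, -0.53891353]))
side [[346.7, 0.0, 253.6], [0.0, 346.7, 187.2], [0.0, 0.0, 1.0]] (array([0.30188626, 0.50461063, 0.70166793]), array([ 0.23876613, -0.67845639, -0.69493056]))
wrist [[301.6, 0.0, 258.1], [0.0, 301.6, 190.2], [0.0, 0.0, 1.0]] (array([0.17122451, 0.63228957, 0.38350511]), array([ 0.25541532, -0.11202247, -0.96036408]))
```

View pics/a.png

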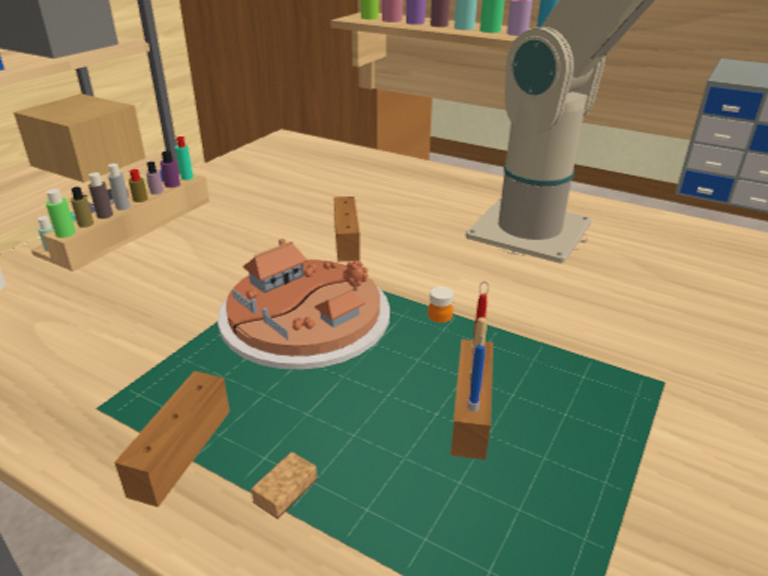

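View pics/b.png

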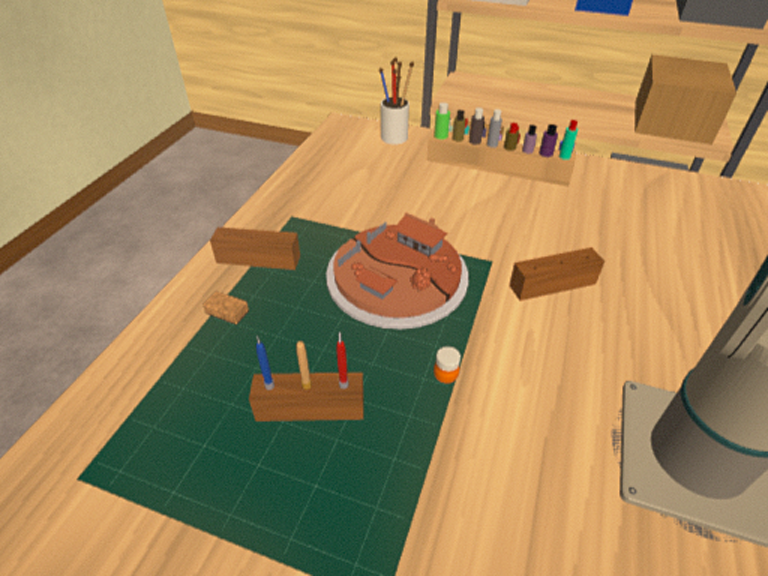

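The scene view (shown at 1.5x) has three block-like things: A at about (475,400), holding the tools; B at about (175,435); C at about (346,228). The side view shows them at (307,395), (255,248) and (557,273). A fits: it holds the tools and should lie farthest to the robot's left (+y). I'll check this with rays and one enlarged crop.

Run:
```python
from h import *
S,T=cal("scene"),cal("side")
s=np.load("scene.npy");b=np.load("side.npy")
for n,a,c in(("A",(475,400),(307,395)),("B",(175,435),(255,248)),("C",(346,228),(557,273))):
    print(n,plane(S,a[0]/1.5,a[1]/1.5,.06).round(3),plane(T,c[0]/1.5,c[1]/1.5,.06).round(3))
print("tt",plane(S,304/1.5,300/1.5,.06),plane(T,398/1.5,265/1.5,.06))
print("burn handle top-ish",tri([ray(S,481/1.5,322/1.5),ray(T,302/1.5,345/1.5)]))
print("jar",plane(T,447/1.5,365/1.5,.03),"sander",plane(T,226/1.5,306/1.5,.02))
c1=cv2.resize(s[150:250,135:275],None,fx=5.7,fy=5.7,interpolation=cv2.INTER_CUBIC)
c1=c1[:, :798]
c2=cv2.resize(b[135:225,210:330],None,fx=6.6,fy=6.6,interpolation=cv2.INTER_CUBIC)
c3=cv2.resize(b[215:285,155:255],None,fx=5,fy=5,interpolation=cv2.INTER_CUBIC)
cv2.imwrite("pics/d.png",c2[:600,:,::-1]);cv2.imwrite("pics/e.png",c3[:,:,::-1])
```

```text
A [0.597 0.13  0.06 ] [0.553 0.128 0.06 ]
B [ 0.833 -0.148  0.06 ] [ 0.794 -0.143  0.06 ]
C [ 0.285 -0.266  0.06 ] [ 0.238 -0.266  0.06 ]
tt [ 0.52436894 -0.18827821  0.06      ] [ 0.51842102 -0.18870829  0.06      ]
burn handle top-ish [0.55881273 0.112044   0.15138122]
jar [ 0.37767254 -0.01734798  0.03      ] sander [ 0.79130967 -0.01936718  0.02      ]
```

View pics/e.png

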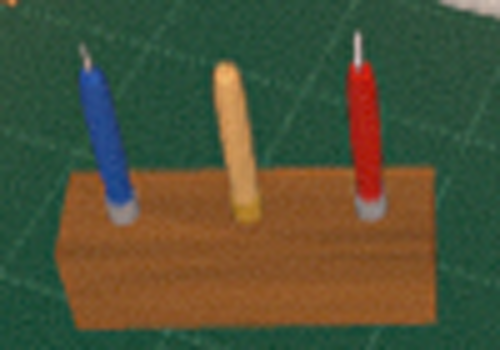

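View pics/d.png

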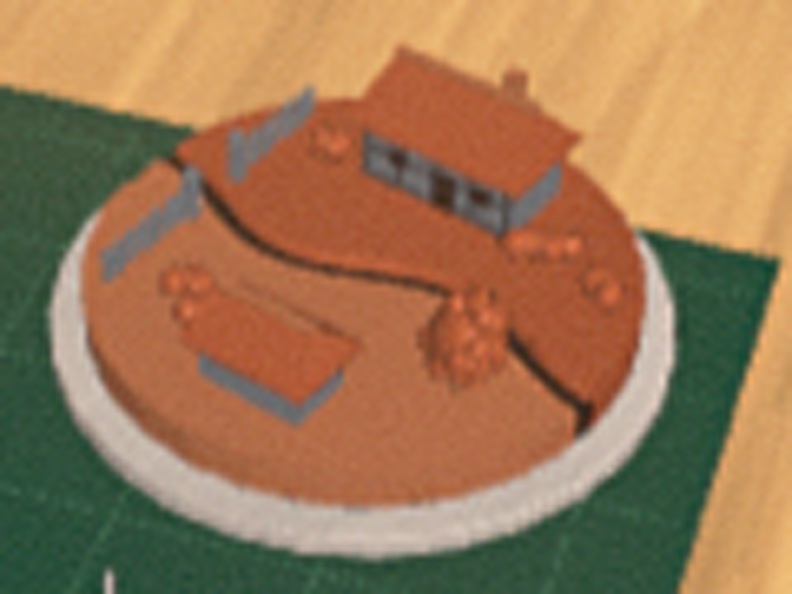

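A, at (0.56, 0.12), lies farthest left of the three blocks. The crop shows the pale handle with the brass ferrule in its middle hole, between the blue and red tools. The other crop shows the dark joint running from the gate, past the shed, behind the tree to the rim. Next I work out the rough poses and the move that gets the wrist camera above the model.

Run:
```python
from h import *
S,T=cal("scene"),cal("side")
P=[plane(T,155+u/5,215+v/5,.061) for u,v in((122,218),(246,216),(371,213))]
print(np.round(P,4)); d=P[0]-P[2];print("row angle",np.degrees(np.arctan2(d[1],d[0])),np.linalg.norm(d))
q=sensors.get_obs()["orientation"];M=R.from_quat(q).as_matrix();print(M.round(3))
# seam rough from crop d (scale 6.6, origin 210,135)
for u,v in((205,190),(230,225),(280,262),(350,275),(430,285),(520,345),(585,405)):
    print(plane(T,210+u/6.6,135+v/6.6,.056).round(3))
W=cal("wrist");o,d=ray(W,258,190);p=sensors.get_obs()["tool_pos"];print("cam in tool",M.T@(o-p),M.T@d)
```

```text
[[0.6107 0.1364 0.061 ]
 [0.5595 0.1168 0.061 ]
 [0.5079 0.0966 0.061 ]]
row angle 21.12719569533872 0.11020171450853998
[[-0.927  0.375 -0.   ]
 [ 0.375  0.927 -0.001]
 [-0.    -0.001 -1.   ]]
[ 0.605 -0.223  0.056]
[ 0.586 -0.204  0.056]
[ 0.557 -0.189  0.056]
[ 0.526 -0.191  0.056]
[ 0.492 -0.196  0.056]
[ 0.446 -0.173  0.056]
[ 0.412 -0.148  0.056]
cam in tool [ 0.07859236  0.00059487 -0.16482993] [-2.72376371e-01  2.15086464e-04  9.62191063e-01]
```

View pics/c.png

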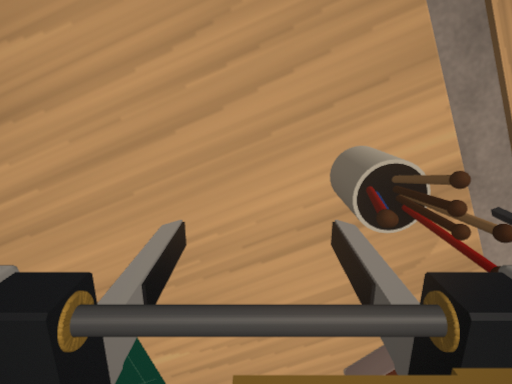

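The wrist picture shows only the pencil cup at about (380,190). Burnisher hole estimate: (0.56, 0.117), row angle 21°. I go over the model for one close look first, turning to the grasp yaw on the way.

```bash
python3 -m inch '[[[0,0,-0.4,0,0,-0.0398,-1],[0,0,-0.4,0,0,-0.0398,-1],[0,0,-0.4,0,0,-0.0398,-1],[0,0,-0.4,0,0,-0.0398,-1],[0,0,-0.4,0,0,-0.0398,-1],[0,0,-0.4,0,0,-0.0398,-1],[0,-1,0,0,0,0,-1],[0,-1,0,0,0,0,-1],[0,-1,0,0,0,0,-1],[0,-1,0,0,0,0,-1],[0,-1,0,0,0,0,-1],[0,-1,0,0,0,0,-1],[0,-1,0,0,0,0,-1],[0,-1,0,0,0,0,-1],[0,-1,0,0,0,0,-1],[0,-1,0,0,0,0,-1],[0,-1,0,0,0,0,-1],[0,-1,0,0,0,0,-1],[0,-1,0,0,0,0,-1],[0,-1,0,0,0,0,-1]]]' 60
```

```text
t: 1.82
tool_pos: [0.3441, 0.3398, 0.2673]
orientation: [-0.182, 0.983, -0.0, -0.0]
ft_force: [0.8, 1.2, -1.0]
grip_width: 0.0937
gripper_force: 0.0
```

```bash
python3 -m inch '[[[-0.05,-1,0,0,0,0,-1],[-0.05,-1,0,0,0,0,-1],[-0.05,-1,0,0,0,0,-1],[-0.05,-1,0,0,0,0,-1],[-0.05,-1,0,0,0,0,-1],[-0.05,-1,0,0,0,0,-1],[-0.05,-1,0,0,0,0,-1],[-0.05,-1,0,0,0,0,-1],[-0.05,-1,0,0,0,0,-1],[-0.05,-1,0,0,0,0,-1],[-0.05,-1,0,0,0,0,-1],[-0.05,-1,0,0,0,0,-1],[-0.05,-1,0,0,0,0,-1],[-0.05,-1,0,0,0,0,-1],[-0.05,-1,0,0,0,0,-1],[-0.05,-1,0,0,0,0,-1],[-0.05,-1,0,0,0,0,-1],[-0.05,-1,0,0,0,0,-1],[-0.05,-1,0,0,0,0,-1],[-0.05,-1,0,0,0,0,-1]]]'
python3 -m inch '[[[-0.05,-0.9,0.3,0,0,0,-1],[-0.05,-0.9,0.3,0,0,0,-1],[-0.05,-0.9,0.3,0,0,0,-1],[-0.05,-0.9,0.3,0,0,0,-1],[-0.05,-0.9,0.3,0,0,0,-1],[-0.05,-0.9,0.3,0,0,0,-1],[0,-0.5,0.3,0,0,0,-1],[0,-0.3,0.3,0,0,0,-1],[0,0,0.3,0,0,0,-1],[0,0,0,0,0,0,-1],[0,0,0,0,0,0,-1],[0,0,0,0,0,0,-1]]]'
python3 - <<'E'
from h import *
c=cal("wrist");im=viewer.camera("wrist");np.savez("w1.npz",im=im,K=c[0],r=c[1],t=c[2])
save("f.png",im,1.5)
E
```

```text
t: 3.48
tool_pos: [0.5056, -0.0265, 0.2673]
orientation: [-0.182, 0.983, 0.0, -0.0]
ft_force: [0.8, 0.5, 0.4]
grip_width: 0.0941
gripper_force: 0.0
t: 4.48
tool_pos: [0.5554, -0.138, 0.2137]
orientation: [-0.182, 0.983, 0.0, 0.0]
ft_force: [-0.7, -0.2, -0.2]
grip_width: 0.0939
gripper_force: 0.0
```

View pics/f.png

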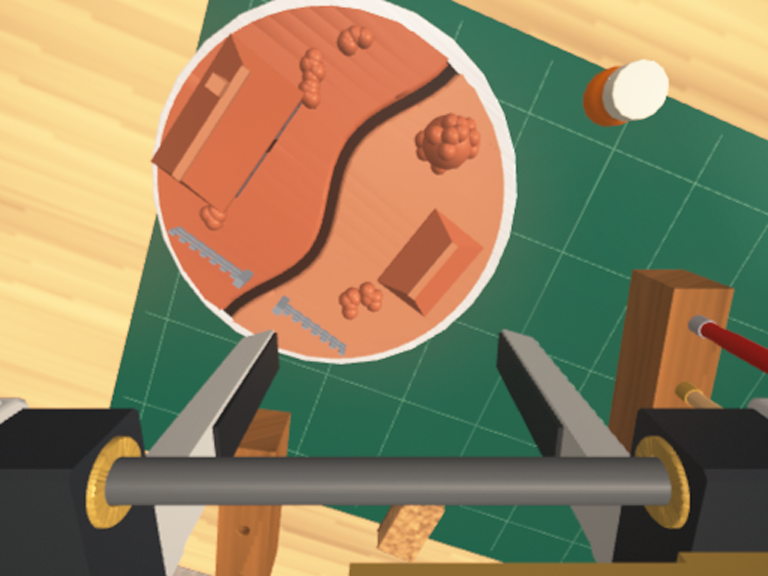

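The wrist view (at 1.5x) shows the whole joint: from the rim at (228,310), through the gate between the posts at (245,275) and (283,303), and past the tree at (447,142) to the rim at (452,70). I now extract the middle line.

```bash
cat > seam.py <<'E'
from h import *
def seam(im,c,ctr=None,zb=.0555,thr=75):
    g=cv2.GaussianBlur(im,(0,0),0.7).astype(int)
    m=((g[:,:,0]<115)&(g[:,:,2]<60)&(g[:,:,1]<60)&(g[:,:,0]>g[:,:,1])).astype(np.uint8)
    n,l,s,ce=cv2.connectedComponentsWithStats(m)
    return m,n,l,s,ce
E
python3 - <<'E'
from seam import *
d=np.load("w1.npz");im=d["im"];c=(d["K"],d["r"],d["t"])
for x in range(205,245,2): print(x,im[110,x],end=" ")
print()
m,n,l,s,ce=seam(im,c)
for i in range(1,n):
    if s[i,4]>60: print(s[i],ce[i].round())
# wheel/ground rim: circle fit of clay outline at top z=.06
hsv=cv2.cvtColor(im,cv2.COLOR_RGB2HSV)
k=((hsv[:,:,0]<14)&(hsv[:,:,1]>90)).astype(np.uint8);k[240:]=0;k[:,350:]=0
n2,l2,s2,_=cv2.connectedComponentsWithStats(k);i=1+np.argmax(s2[1:,4]);print(s2[i])
ct=cv2.findContours((l2==i).astype(np.uint8),0,1)[0][0][:,0]
P=np.array([plane(c,u,v,.06)[:2] for u,v in cv2.convexHull(ct)[:,0]])
A=np.c_[2*P,np.ones(len(P))];x=np.linalg.lstsq(A,(P**2).sum(1),rcond=None)[0]
print("centre",x[:2],"r",np.sqrt(x[2]+x[0]**2+x[1]**2))
E
```

```text
205 [221 119  82] 207 [221 119  81] 209 [221 119  81] 211 [222 120  82] 213 [222 120  83] 215 [222 120  82] 217 [223 121  83] 219 [223 121  83] 221 [228 124  83] 223 [135  76  55] 225 [83 54 44] 227 [83 54 44] 229 [83 54 44] 231 [154  95  67] 233 [208 128  91] 235 [231 149 105] 237 [232 150 107] 239 [232 150 107] 241 [232 150 107] 243 [232 150 108] 
[ 151   46  151  163 1101] [222. 130.]
[469 221  43  28 178] [493. 236.]
[ 143  223   42   82 1269] [163. 268.]
[ 409  271  103  104 3987] [451. 318.]
[ 16 273  57   5 103] [ 46. 274.]
[  101     4   235   235 41214]
centre [ 0.52302172 -0.19276375] r 0.11927859113045014
```

```bash
cat >> seam.py <<'E'
from scipy.interpolate import UnivariateSpline, PchipInterpolator
def line(im,c,zb=.0555):
    m,n,l,s,ce=seam(im,c)
    i=1+np.argmax([s[j,4] if ce[j][1]<190 else 0 for j in range(1,n)])
    v,u=np.nonzero(l==i)
    K,r,t=c
    P=np.array([plane(c,a,b,zb)[:2] for a,b in zip(u,v)])
    mu=P.mean(0); w=np.linalg.svd(P-mu,full_matrices=False)[2]; e=w[0]*(1 if w[0][0]<0 else -1); f=np.array([-e[1],e[0]])
    a=(P-mu)@e;b=(P-mu)@f
    xs=np.arange(a.min()+.003,a.max()-.003,.004)
    ym=[b[abs(a-x)<.002].mean() for x in xs]
    sp=UnivariateSpline(xs,ym,k=4,s=len(xs)*(.0003)**2)
    X=np.arange(a.min(),a.max(),.0002);Y=sp(X)
    Q=mu+np.outer(X,e)+np.outer(Y,f)
    return Q,np.r_[0,np.cumsum(np.linalg.norm(np.diff(Q,axis=0),axis=1))]
E
python3 - <<'E'
from seam import *
d=np.load("w1.npz");im=d["im"];c=(d["K"],d["r"],d["t"])
Q,s=line(im,c);print("len",s[-1],Q[0],Q[-1])
ctr=np.array([.52302,-.19276])
r=np.linalg.norm(Q-ctr,axis=1);print("rim r",r[0],r[-1])
# posts of gate base & seam crossing
for u,v in((245,283),(281,308)): print("post",plane(c,u/1.5,v/1.5,.062).round(4))
print("tree",plane(c,447/1.5,142/1.5,.085).round(4))
S=np.arange(0,s[-1],.01)
for k in S: print(round(k,3),[round(float(np.interp(k,s,Q[:,j])),4) for j in(0,1)])
E
```

```text
len 0.24305954654165007 [ 0.629978   -0.23724154] [ 0.41602889 -0.14752999]
rim r 0.11583877171607135 0.11615872972187115
post [ 0.6016 -0.2308  0.062 ]
post [ 0.6105 -0.2007  0.062 ]
tree [ 0.4607 -0.1348  0.085 ]
0.0 [0.63, -0.2372]
0.01 [0.6208, -0.2332]
0.02 [0.6127, -0.2274]
0.03 [0.6052, -0.2208]
0.04 [0.5978, -0.2141]
0.05 [0.5903, -0.2075]
0.06 [0.5822, -0.2016]
0.07 [0.5735, -0.1967]
0.08 [0.5642, -0.1932]
0.09 [0.5544, -0.1912]
0.1 [0.5444, -0.1907]
0.11 [0.5344, -0.1912]
0.12 [0.5245, -0.1923]
0.13 [0.5146, -0.1935]
0.14 [0.5046, -0.1942]
0.15 [0.4946, -0.194]
0.16 [0.4847, -0.1925]
0.17 [0.4752, -0.1895]
0.18 [0.4663, -0.1849]
0.19 [0.4581, -0.1793]
0.2 [0.4504, -0.1729]
0.21 [0.443, -0.1661]
0.22 [0.4356, -0.1594]
0.23 [0.4277, -0.1533]
0.24 [0.4189, -0.1485]
```

Seam length, ground radius (119 mm) and gate position all agree with the text: start at s≈0.031, end at s≈0.213. Now I move above the burnisher.

```bash
python3 -m inch '[[[0,0.3,-0.4,0,0,0,-1],[-0.3,0.8,-0.4,0,0,0,-1],[-0.34,0.85,-0.4,0,0,0,-1],[-0.34,0.85,-0.4,0,0,0,-1],[-0.34,0.85,-0.4,0,0,0,-1],[-0.34,0.85,0,0,0,0,-1],[-0.34,0.85,0,0,0,0,-1],[-0.34,0.85,0,0,0,0,-1],[-0.34,0.85,0,0,0,0,-1],[-0.34,0.85,0,0,0,0,-1],[-0.34,0.85,0,0,0,0,-1],[-0.34,0.85,0,0,0,0,-1],[-0.34,0.85,0,0,0,0,-1],[-0.34,0.85,0,0,0,0,-1],[-0.34,0.5,0,0,0,0,-1],[0,0.2,0,0,0,0,-1],[0,0,0,0,0,0,-1],[0,0,0,0,0,0,-1]]]'
python3 - <<'E'
from h import *
c=cal("wrist");im=viewer.camera("wrist");np.savez("w2.npz",im=im,K=c[0],r=c[1],t=c[2])
print(proj(c,[[.5595,.1168,.061],[.5595,.1168,.157]]),sensors.get_obs()["tool_pos"])
save("g.png",im,1.5)
E
```

```text
t: 6.03
tool_pos: [0.5578, 0.1178, 0.2537]
orientation: [-0.181, 0.983, -0.0, -0.0]
ft_force: [-0.9, 0.2, -0.3]
grip_width: 0.094
gripper_force: 0.0
[[257.00165916 172.91524442]
 [256.54520247 195.99188828]] [0.55785106 0.11726449 0.25363266]
```

View pics/g.png

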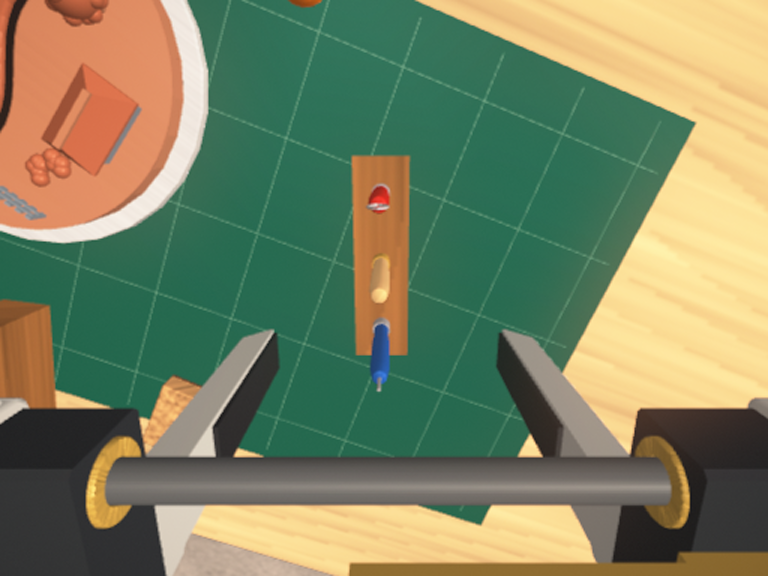

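The burnisher stands in the middle hole, with its handle top at (380,294) and its ferrule at (380,258) in the 1.5x picture. The row is vertical in the picture, so the yaw is right. Next I work out the offset.

Run:
```python
from h import *
d=np.load("w2.npz");im=d["im"];c=(d["K"],d["r"],d["t"]);T=cal("side");sd=np.load("side.npy")
def blob(im,x0,x1,y0,y1):
    h=cv2.cvtColor(im,cv2.COLOR_RGB2HSV).astype(int)
    m=np.zeros(im.shape[:2],bool);m[y0:y1,x0:x1]=True
    m&=(h[:,:,0]>11)&(h[:,:,0]<28)&(h[:,:,2]>185)&(h[:,:,1]>60)
    return np.nonzero(m)
v,u=blob(im,235,270,160,210);a=np.array
print("wrist",len(u),v.min(),v.max(),[(r,u[v==r].mean(),len(u[v==r])) for r in range(v.min(),v.max()+1,4)])
v2,u2=blob(sd,195,215,220,262);print("side",len(u2),v2.min(),v2.max(),u2[v2<v2.min()+3].mean(),u2[v2>v2.max()-3].mean())
# handle top: wrist (lowest end) vs side (upper end); end-cap ~ centre
tw=(u[v>v.max()-6].mean(),v.max()-3.5);ts=(u2[v2<v2.min()+4].mean(),v2.min()+2)
P=tri([ray(c,*tw),ray(T,*ts)]);print("top",P,tw,ts)
B=[]
for (x,y) in((352,157),(410,157),(357,355),(407,355)): B.append(plane(c,x/1.5,y/1.5,.06))
B=a(B);print("block",B.round(4),B.mean(0))
dd=(B[0]+B[1]-B[2]-B[3])/2;print("ang",np.degrees(np.arctan2(dd[1],dd[0])),np.linalg.norm(dd))
p=sensors.get_obs();M=R.from_quat(p["orientation"]).as_matrix()
for q in(P,B.mean(0)):print("tool-frame",(M.T@(q-p["tool_pos"])).round(4))
```

```text
wrist 1114 160 209 [(160, np.float64(246.28571428571428), 14), (164, np.float64(246.33333333333334), 15), (168, np.float64(247.46666666666667), 15), (172, np.float64(251.1153846153846), 26), (176, np.float64(250.1818181818182), 22), (180, np.float64(251.22727272727272), 22), (184, np.float64(252.17391304347825), 23), (188, np.float64(252.84), 25), (192, np.float64(252.1153846153846), 26), (196, np.float64(252.2), 30), (200, np.float64(251.78571428571428), 28), (204, np.float64(251.71428571428572), 21), (208, np.float64(252.45), 20)]
side 115 228 255 199.72727272727272 203.5
top [0.56444485 0.11549456 0.15692106] (np.float64(252.34426229508196), np.float64(205.5)) (np.float64(199.8125), np.int64(230))
block [[0.4943 0.0646 0.06  ]
 [0.4785 0.1058 0.06  ]
 [0.6472 0.124  0.06  ]
 [0.6318 0.1642 0.06  ]] [0.56292907 0.1146516  0.06      ]
ang -158.96120062152892 0.1640812442158328
tool-frame [-0.0056 -0.0039  0.0967]
tool-frame [-0.0039 -0.0041  0.1936]
```

```bash
python3 -m inch '[[[-0.23,-0.2,0.3,0,0,0,-1],[0,0,0.6,0,0,0,-1],[0,0,0.9,0,0,0,-1],[0,0,0.9,0,0,0,-1],[0,0,0.9,0,0,0,-1],[0,0,0.9,0,0,0,-1],[0,0,0.9,0,0,0,-1],[0,0,0.9,0,0,0,-1],[0,0,0.6,0,0,0,-1],[0,0,0.29,0,0,0,-1],[0,0,0,0,0,0,-1],[0,0,0,0,0,0,-1],[0,0,0,0,0,0,1],[0,0,0,0,0,0,1],[0,0,0,0,0,0,1],[0,0,0,0,0,0,1],[0,0,0,0,0,0,1],[0,0,0,0,0,0,1],[0,0,0,0,0,0,1],[0,0,0,0,0,0,1]]]' 60
python3 -m inch '[[[0,0,0,0,0,0,1],[0,0,0,0,0,0,1],[0,0,0,0,0,0,1],[0,0,0,0,0,0,1]]]' 60
```

```text
t: 7.75
tool_pos: [0.5636, 0.1166, 0.1097]
orientation: [-0.182, 0.983, -0.0, 0.0]
ft_force: [-0.3, 0.5, -0.2]
grip_width: 0.0442
gripper_force: 0.0
t: 8.08
tool_pos: [0.5635, 0.1166, 0.1096]
orientation: [-0.182, 0.983, -0.0, -0.0]
ft_force: [-0.3, 0.2, -0.0]
grip_width: 0.0174
gripper_force: 0.1
```

```bash
python3 -m inch '[[[0,0,0,0,0,0,1],[0,0,0,0,0,0,1],[0,0,0,0,0,0,1],[0,0,0,0,0,0,1],[0,0,0,0,0,0,1],[0,0,0,0,0,0,1]]]' 60
```

```text
t: 8.58
tool_pos: [0.5636, 0.1165, 0.1096]
orientation: [-0.182, 0.983, -0.0, -0.0]
ft_force: [0.4, -0.3, -0.3]
grip_width: 0.0124
gripper_force: 60.0
```

```bash
python3 -m inch '[[[0,0,-0.2,0,0,0,1],[0,0,-0.5,0,0,0,1],[0,0,-0.8,0,0,0,1],[0,0,-0.8,0,0,0,1],[0,0,-0.8,0,0,0,1],[0,0,-0.8,0,0,0,1],[0,0,-0.8,0,0,0,1],[0,0,-0.8,0,0,0,1],[0,-0.4,0,0,0,0,1],[0.2,-0.8,0,0,0,0,1],[0.2,-0.8,0,0,0,0,1],[0.2,-0.8,0,0,0,0,1],[0.2,-0.8,0,0,0,0,1],[0.2,-0.8,0,0,0,0,1],[0.2,-0.8,0,0,0,0,1],[0.2,-0.8,0,0,0,0,1],[0.2,-0.8,0,0,0,0,1],[0.2,-0.8,0,0,0,0,1],[0.2,-0.8,0,0,0,0,1],[0.2,-0.8,0,0,0,0,1]]]'
python3 -m inch '[[[0.2,-0.8,0,0,0,0,1],[0.2,-0.8,0,0,0,0,1],[0.2,-0.8,0,0,0,0,1],[0.2,-0.8,0,0,0,0,1],[0.2,-0.8,0,0,0,0,1],[0.2,-0.8,0,0,0,0,1],[0.2,-0.8,0,0,0,0,1],[0.2,-0.8,0,0,0,0,1],[0.32,-0.47,0,0,0,0,1],[0,0,0,0,0,0,1],[0,0,0,0,0,0,1]]]'
```

```text
t: 10.25
tool_pos: [0.5878, -0.0724, 0.2192]
orientation: [-0.181, 0.983, 0.0, -0.0]
ft_force: [0.0, 0.0, -0.4]
grip_width: 0.0118
gripper_force: 60.0
t: 11.17
tool_pos: [0.6008, -0.2135, 0.2194]
orientation: [-0.181, 0.984, 0.0, -0.0]
ft_force: [-0.1, 0.2, -0.6]
grip_width: 0.0125
gripper_force: 60.0
```

```bash
python3 -m inch '[[[-0.05,-0.2,0.3,0,0,0,1],[0,-0.2,0.5,0,0,0,1],[0,0,0.6,0,0,0,1],[0,0,0.3,0,0,0,1],[0,0,0,0,0,0,1],[0,0,0,0,0,0,1]]]'
python3 - <<'E'
from h import *
p=sensors.get_obs();c=cal("wrist");im=viewer.camera("wrist");np.savez("w3.npz",im=im,K=c[0],r=c[1],t=c[2])
M=R.from_quat(p["orientation"]).as_matrix()
b=p["tool_pos"]+M@[0,0,.0916];print(p["tool_pos"],b,proj(c,[b,[.6046,-.2204,.0555]]))
cr=im[60:240,150:370];save("k.png",cr,3.3)
E
```

```text
t: 11.67
tool_pos: [0.605, -0.2195, 0.185]
orientation: [-0.182, 0.983, 0.0, -0.001]
ft_force: [1.0, 0.2, -0.6]
grip_width: 0.0126
gripper_force: 60.0
[ 0.60502208 -0.21947385  0.18495627] [ 0.60491168 -0.21941066  0.09335636] [[258.19817694 196.27404359]
 [257.34278691 184.71765352]]
```

View pics/k.png

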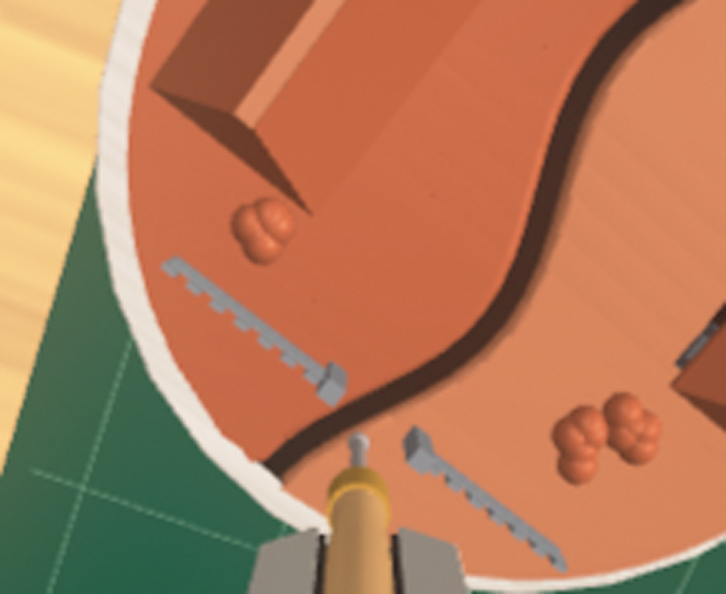

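The crop (scale 3.3, origin (150,60)) shows the ball at (359,441), i.e. image (258.8,193.6), with the gate posts on either side of the joint beyond it at (335,382) and (418,447). I compute the ball's offset as this camera sees it and compare the two seam estimates.

Run:
```python
from seam import *
d=np.load("w3.npz");im=d["im"];c=(d["K"],d["r"],d["t"])
d1=np.load("w1.npz");Q1,s1=line(d1["im"],(d1["K"],d1["r"],d1["t"]))
u=150+359/3.3;v=60+441/3.3
g=im[int(v)-6:int(v)+8,int(u)-6:int(u)+7].astype(int);sat=g.max(2)-g.min(2);yy,xx=np.nonzero(sat<45);print("greys",int(u)-6+xx.mean(),int(v)-6+yy.mean(),len(xx));print(sat)
b=plane(c,u,v,.0934);print("ball seen",b)
Q,s=line(im,c);print(len(Q),Q[0],Q[-1],s[-1])
from scipy.spatial import cKDTree
dd,i=cKDTree(Q1).query(Q[::40])
t=np.gradient(Q1,axis=0);n=np.c_[-t[:,1],t[:,0]]/np.linalg.norm(t,axis=1)[:,None]
print("w3-w1 normal offs mm",(1e3*((Q[::40]-Q1[i])*n[i]).sum(1)).round(2), s1[i].round(3))
np.savez("seam.npz",Q=Q1,s=s1)
```

```text
greys 256.8103448275862 192.72413793103448 58
[[ 30  30  30  31  30  30  33  44  57  74  89  97 107]
 [ 29  29  30  30  33  43  57  73  89  99 108 115 121]
 [ 29  29  33  42  56  73  88  96 105 112 118 123 123]
 [ 32  42  56  71  79  79  81  89 109 119 122 124 123]
 [ 48  70  85  86  67  41  35  48  81 112 123 123 122]
 [ 74  88  93  78  37  21  23  25  36  78 123 122 122]
 [ 93 102  99  62  19  19  20  22  23  51 117 122 123]
 [105 111 107  69  19  19  19  21  21  46 108 122 123]
 [114 119 115  81  29  19  20  22  26  55 112 123 122]
 [119 122 122 107  57  19  19  21  37  84 122 123 123]
 [121 121 122 113  70  18  18  21  52 106 123 122 123]
 [122 122 122 109  65  18  19  21  51 107 122 122 123]
 [122 122 121 104  50  17  18  21  48 102 121 122 122]
 [122 122 123 105  55  29  29  30  48  95 121 122 121]]
ball seen [ 0.60243065 -0.21980464  0.0934    ]
1166 [ 0.63066044 -0.23713542] [ 0.41477585 -0.14715226] 0.24510688711086956
w3-w1 normal offs mm [-0.28  0.04  0.19  0.24  0.21  0.15  0.08  0.01 -0.06 -0.1  -0.12 -0.12
 -0.1  -0.08 -0.07 -0.06 -0.06 -0.05 -0.04 -0.02 -0.01  0.    0.   -0.01
 -0.03 -0.06 -0.09 -0.1  -0.1  -0.06] [0.    0.007 0.016 0.024 0.033 0.042 0.051 0.059 0.067 0.075 0.083 0.091
 0.1   0.108 0.117 0.126 0.134 0.143 0.151 0.159 0.167 0.175 0.184 0.192
 0.201 0.21  0.218 0.227 0.235 0.243]
```

Both views agree on the joint to 0.2 mm. The ball shows 2.4 mm off the TCP axis, along tool x. I correct for that, then go down to about 3 mm above the bottom of the joint.

```bash
cat > o.py <<'E'
from h import *
o=sensors.get_obs();M=R.from_quat(o["orientation"]).as_matrix()
q=np.load("seam.npz");Q,s=q["Q"],q["s"]
b=o["tool_pos"][:2]-[.0024,.0009]
i=np.argmin(np.linalg.norm(Q-b,axis=1));t=Q[min(i+5,len(Q)-1)]-Q[i-5];t/=np.linalg.norm(t)
print("t %.2f z %.4f s %.4f off %.2fmm"%(o["t"],o["tool_pos"][2],s[i],1e3*(t[0]*(b-Q[i])[1]-t[1]*(b-Q[i])[0])),"F",o["ft_force"].round(2),"Tq",o["wrist_torque"].round(3),"Ftool",(M.T@o["ft_force"]).round(2),"Tqtool",(M.T@o["wrist_torque"]).round(3), "tan(tool)",(M.T@np.r_[t,0])[:2].round(2),"pos",o["tool_pos"].round(4))
E
python3 o.py
python3 -m inch '[[[-0.095,-0.03,0,0,0,0,1],[0,0,0.3,0,0,0,1],[0,0,0.5,0,0,0,1],[0,0,0.5,0,0,0,1],[0,0,0.2,0,0,0,1],[0,0,0.1,0,0,0,1],[0,0,0,0,0,0,1],[0,0,0,0,0,0,1]]]'
python3 o.py
```

```text
t 11.72 z 0.1856 s 0.0317 off 1.34mm F [ 0.45 -0.21  0.23] Tq [ 0.026 -0.017  0.014] Ftool [-0.35 -0.36 -0.23] Tqtool [-0.018 -0.025 -0.014] tan(tool) [0.45 0.9 ] pos [ 0.6054 -0.2197  0.1856]
t: 12.38
tool_pos: [0.6072, -0.2201, 0.1536]
orientation: [-0.182, 0.983, 0.0, -0.0]
ft_force: [0.1, -0.3, -0.9]
grip_width: 0.0122
gripper_force: 60.0
t 12.38 z 0.1536 s 0.0301 off 0.42mm F [ 0.15 -0.33 -0.91] Tq [ 0.081 -0.013 -0.039] Ftool [-0.02 -0.36  0.91] Tqtool [-0.071 -0.041  0.039] tan(tool) [0.45 0.89] pos [ 0.6072 -0.2201  0.1536]
```

```bash
python3 -m inch '[[[0,0,0.025,0,0,0,1],[0,0,0.025,0,0,0,1],[0,0,0.025,0,0,0,1],[0,0,0.025,0,0,0,1],[0,0,0.025,0,0,0,1],[0,0,0,0,0,0,1]]]' >/dev/null; python3 o.py
python3 -m inch '[[[0,0,0.025,0,0,0,1],[0,0,0.025,0,0,0,1],[0,0,0,0,0,0,1]]]' >/dev/null; python3 o.py
```

```text
t 12.88 z 0.1511 s 0.0304 off 0.39mm F [-0.63 -0.64 -0.91] Tq [ 0.03   0.056 -0.022] Ftool [ 0.82 -0.38  0.91] Tqtool [-0.048  0.042  0.022] tan(tool) [0.45 0.89] pos [ 0.6071 -0.22    0.1511]
t 13.13 z 0.1501 s 0.0304 off 0.40mm F [ 0.84  0.29 -0.4 ] Tq [ 0.033 -0.015  0.005] Ftool [-0.89 -0.02  0.4 ] Tqtool [-0.026 -0.026 -0.005] tan(tool) [0.45 0.89] pos [ 0.6071 -0.2201  0.1501]
```

```bash
for i in 1 2 3; do python3 -m inch '[[[0,0,0.025,0,0,0,1],[0,0,0,0,0,0,1]]]' >/dev/null; python3 o.py; done
```

```text
t 13.30 z 0.1498 s 0.0301 off 0.40mm F [0.77 0.75 0.91] Tq [0.048 0.074 0.029] Ftool [-0.99  0.43 -0.91] Tqtool [-0.071  0.052 -0.029] tan(tool) [0.45 0.89] pos [ 0.6072 -0.2201  0.1498]
t 13.47 z 0.1496 s 0.0301 off 0.35mm F [-1.32 -0.45  3.49] Tq [0.19 0.25 0.02] Ftool [ 1.4   0.05 -3.49] Tqtool [-0.267  0.165 -0.02 ] tan(tool) [0.45 0.89] pos [ 0.6073 -0.2201  0.1496]
t 13.63 z 0.1494 s 0.0301 off 0.33mm F [-2.76  1.49  6.12] Tq [0.226 0.508 0.054] Ftool [ 2.04  2.38 -6.13] Tqtool [-0.392  0.394 -0.054] tan(tool) [0.45 0.89] pos [ 0.6073 -0.2201  0.1494]
```

Contact is at TCP z≈0.1498, on the bottom: the flat top would have been met at 0.1546. I ease off to a light force and work out the stroke increments.

```bash
python3 -m inch '[[[0,0,-0.03,0,0,0,1],[0,0,0,0,0,0,1]]]' >/dev/null; python3 o.py
python3 - <<'E'
from h import *
q=np.load("seam.npz");Q,s=q["Q"],q["s"]
M=R.from_quat(sensors.get_obs()["orientation"]).as_matrix()
st=.00833
for k in range(22):
    a=.0303+k*st
    f=lambda x:np.array([np.interp(x,s,Q[:,0]),np.interp(x,s,Q[:,1]),0])
    d=(M.T@(f(a+st)-f(a)))/5/.02
    print(k,"%.4f"%a,d[:2].round(3))
E
```

```text
t 13.80 z 0.1496 s 0.0301 off 0.35mm F [-0.23 -0.85  4.45] Tq [0.123 0.3   0.041] Ftool [ 0.51 -0.71 -4.45] Tqtool [-0.222  0.237 -0.041] tan(tool) [0.45 0.89] pos [ 0.6073 -0.2201  0.1496]
0 0.0303 [0.037 0.075]
1 0.0386 [0.039 0.074]
2 0.0470 [0.042 0.072]
3 0.0553 [0.048 0.068]
4 0.0636 [0.056 0.062]
5 0.0720 [0.063 0.054]
6 0.0803 [0.07  0.045]
7 0.0886 [0.075 0.036]
8 0.0969 [0.078 0.028]
9 0.1053 [0.08  0.023]
10 0.1136 [0.081 0.02 ]
11 0.1219 [0.081 0.021]
12 0.1303 [0.08  0.024]
13 0.1386 [0.078 0.029]
14 0.1469 [0.075 0.037]
15 0.1552 [0.069 0.046]
16 0.1636 [0.062 0.055]
17 0.1719 [0.055 0.063]
18 0.1802 [0.048 0.068]
19 0.1886 [0.042 0.072]
20 0.1969 [0.038 0.074]
21 0.2052 [0.037 0.075]
```

```bash
python3 -m inch '[[[0.015,0.03,-0.01,0,0,0,1],[0.03,0.058,-0.01,0,0,0,1],[0.037,0.075,0,0,0,0,1],[0.037,0.075,0,0,0,0,1],[0.037,0.075,0,0,0,0,1],[0.037,0.075,0,0,0,0,1]]]' >/dev/null; python3 o.py
```

```text
t 14.30 z 0.1497 s 0.0388 off 0.29mm F [ 1.21 -1.72  2.2 ] Tq [-0.258 -0.464  0.022] Ftool [-0.52 -2.04 -2.2 ] Tqtool [ 0.407 -0.342 -0.022] tan(tool) [0.45 0.89] pos [ 0.601  -0.2142  0.1497]
```

```bash
python3 -m inch '[[[0.034,0.077,0,0,0,0,1],[0.035,0.077,0,0,0,0,1],[0.037,0.075,0,0,0,0,1],[0.039,0.074,0,0,0,0,1],[0.039,0.074,0,0,0,0,1],[0.042,0.072,0,0,0,0,1]]]' >/dev/null; python3 o.py
```

```text
t 14.80 z 0.1497 s 0.0491 off 0.08mm F [ 1.78 -0.36  1.77] Tq [-0.325 -0.449  0.037] Ftool [-1.54 -0.97 -1.77] Tqtool [ 0.464 -0.303 -0.037] tan(tool) [0.49 0.87] pos [ 0.5933 -0.2073  0.1497]
```

```bash
python3 -m inch '[[[0.042,0.072,0,0,0,0,1],[0.043,0.071,0,0,0,0,1],[0.045,0.07,0,0,0,0,1],[0.046,0.069,0,0,0,0,1],[0.048,0.068,0,0,0,0,1],[0.05,0.067,0,0,0,0,1],[0.051,0.066,0,0,0,0,1]]]' >/dev/null; python3 o.py
```

```text
t 15.38 z 0.1497 s 0.0608 off 0.33mm F [ 1.17 -1.37  2.98] Tq [-0.261 -0.593  0.023] Ftool [-0.61 -1.7  -2.98] Tqtool [ 0.455 -0.461 -0.023] tan(tool) [0.59 0.81] pos [ 0.5838 -0.2006  0.1497]
```

```bash
python3 -m inch '[[[0.0485,0.068,0,0,0,0,1],[0.05,0.0665,0,0,0,0,1],[0.052,0.065,0,0,0,0,1],[0.0535,0.064,0,0,0,0,1],[0.056,0.0615,0,0,0,0,1],[0.058,0.06,0,0,0,0,1],[0.0595,0.058,0,0,0,0,1]]]' >/dev/null; python3 o.py
```

```text
t 15.97 z 0.1497 s 0.0724 off 0.19mm F [ 1.98 -0.29  2.37] Tq [-0.217 -0.667  0.034] Ftool [-1.75 -0.98 -2.37] Tqtool [ 0.441 -0.545 -0.034] tan(tool) [0.72 0.7 ] pos [ 0.5736 -0.1949  0.1497]
```

```bash
python3 -m inch '[[[0.06,0.0575,0,0,0,0,1],[0.0615,0.0555,0,0,0,0,1],[0.063,0.054,0,0,0,0,1],[0.065,0.0515,0,0,0,0,1],[0.0665,0.0495,0,0,0,0,1],[0.068,0.0475,0,0,0,0,1],[0.0695,0.046,0,0,0,0,1]]]' >/dev/null; python3 o.py
```

```text
t 16.55 z 0.1497 s 0.0842 off 0.22mm F [ 2.98 -0.13  2.46] Tq [-0.122 -0.721  0.012] Ftool [-2.74 -1.19 -2.46] Tqtool [ 0.371 -0.63  -0.012] tan(tool) [0.84 0.54] pos [ 0.5625 -0.1915  0.1497]
```

```bash
python3 -m inch '[[[0.0705,0.044,0,0,0,0,1],[0.0715,0.042,0,0,0,0,1],[0.0725,0.0405,0,0,0,0,1],[0.0735,0.0385,0,0,0,0,1],[0.0745,0.037,0,0,0,0,1],[0.0755,0.035,0,0,0,0,1],[0.0763,0.033,0,0,0,0,1]]]' >/dev/null; python3 o.py
```

```text
t 17.13 z 0.1497 s 0.0958 off 0.32mm F [2.09 0.16 4.13] Tq [ 0.056 -0.772 -0.02 ] Ftool [-2.01 -0.6  -4.13] Tqtool [ 0.223 -0.741  0.02 ] tan(tool) [0.92 0.39] pos [ 0.5509 -0.1902  0.1497]
```

```bash
python3 -m inch '[[[0.076,0.034,-0.003,0,0,0,1],[0.0765,0.032,-0.003,0,0,0,1],[0.077,0.0305,-0.003,0,0,0,1],[0.078,0.0275,0,0,0,0,1],[0.0787,0.0265,0,0,0,0,1],[0.079,0.0255,0,0,0,0,1],[0.0795,0.0245,0,0,0,0,1]]]' >/dev/null; python3 o.py
```

```text
t 17.72 z 0.1497 s 0.1078 off 0.20mm F [ 1.11 -0.03  1.82] Tq [ 0.084 -0.509  0.067] Ftool [-1.03 -0.42 -1.82] Tqtool [ 0.103 -0.506 -0.067] tan(tool) [0.96 0.29] pos [ 0.539  -0.1903  0.1497]
```

```bash
python3 -m inch '[[[0.08,0.0235,0,0,0,0,1],[0.08,0.023,0,0,0,0,1],[0.0805,0.0225,0,0,0,0,1],[0.0805,0.0215,0,0,0,0,1],[0.081,0.0205,0,0,0,0,1],[0.081,0.02,0,0,0,0,1],[0.081,0.02,0,0,0,0,1]]]' >/dev/null; python3 o.py
```

```text
t 18.30 z 0.1498 s 0.1196 off 0.27mm F [1.15 0.09 2.1 ] Tq [ 0.103 -0.495  0.038] Ftool [-1.11 -0.33 -2.1 ] Tqtool [ 0.081 -0.499 -0.038] tan(tool) [0.97 0.24] pos [ 0.5275 -0.1916  0.1498]
```

```bash
python3 -m inch '[[[0.081,0.0205,0,0,0,0,1],[0.081,0.021,0,0,0,0,1],[0.081,0.021,0,0,0,0,1],[0.081,0.0215,0,0,0,0,1],[0.081,0.0215,0,0,0,0,1],[0.0805,0.0225,0,0,0,0,1],[0.0803,0.0235,0,0,0,0,1]]]' >/dev/null; python3 o.py
```

```text
t 18.88 z 0.1498 s 0.1311 off 0.15mm F [2.45 0.22 1.45] Tq [ 0.121 -0.353 -0.027] Ftool [-2.37 -0.66 -1.45] Tqtool [ 0.013 -0.373  0.027] tan(tool) [0.96 0.26] pos [ 0.5159 -0.1928  0.1498]
```

```bash
python3 -m inch '[[[0.08,0.025,0.003,0,0,0,1],[0.0797,0.0255,0.003,0,0,0,1],[0.0793,0.0265,0,0,0,0,1],[0.079,0.027,0,0,0,0,1],[0.079,0.027,0,0,0,0,1],[0.0785,0.028,0,0,0,0,1],[0.078,0.029,0,0,0,0,1]]]' >/dev/null; python3 o.py
```

```text
t 19.47 z 0.1497 s 0.1426 off -0.11mm F [1.72 0.58 1.86] Tq [ 0.115 -0.417  0.002] Ftool [-1.82 -0.08 -1.86] Tqtool [ 0.042 -0.431 -0.002] tan(tool) [0.94 0.35] pos [ 0.5044 -0.1933  0.1497]
```

```bash
python3 -m inch '[[[0.0775,0.0305,0,0,0,0,1],[0.077,0.032,0,0,0,0,1],[0.0765,0.0335,0,0,0,0,1],[0.0758,0.035,0,0,0,0,1],[0.075,0.0365,0,0,0,0,1],[0.074,0.0385,0,0,0,0,1],[0.073,0.04,0,0,0,0,1]]]' >/dev/null; python3 o.py
```

```text
t 20.05 z 0.1497 s 0.1544 off -0.21mm F [1.27 0.73 1.16] Tq [ 0.035 -0.455  0.042] Ftool [-1.45  0.23 -1.16] Tqtool [ 0.13  -0.438 -0.042] tan(tool) [0.87 0.48] pos [ 0.4927 -0.1925  0.1497]
```

```bash
python3 -m inch '[[[0.0717,0.042,0.003,0,0,0,1],[0.0705,0.044,0.002,0,0,0,1],[0.069,0.0457,0,0,0,0,1],[0.068,0.0475,0,0,0,0,1],[0.0665,0.0493,0,0,0,0,1],[0.065,0.051,0,0,0,0,1],[0.0635,0.053,0,0,0,0,1]]]' >/dev/null; python3 o.py
```

```text
t 20.63 z 0.1497 s 0.1660 off -0.34mm F [ 1.27 -0.97  1.95] Tq [-0.115 -0.594 -0.02 ] Ftool [-0.84 -1.36 -1.95] Tqtool [ 0.319 -0.514  0.02 ] tan(tool) [0.77 0.64] pos [ 0.4815 -0.1897  0.1497]
```

```bash
python3 -m inch '[[[0.0625,0.0545,0,0,0,0,1],[0.061,0.056,0,0,0,0,1],[0.0595,0.0578,0,0,0,0,1],[0.058,0.0595,0,0,0,0,1],[0.0567,0.061,0,0,0,0,1],[0.0553,0.0625,0,0,0,0,1],[0.054,0.064,0,0,0,0,1]]]' >/dev/null; python3 o.py
```

```text
t 21.22 z 0.1496 s 0.1777 off -0.50mm F [ 1.69 -0.48  2.46] Tq [-0.254 -0.637  0.004] Ftool [-1.41 -1.06 -2.46] Tqtool [ 0.465 -0.505 -0.004] tan(tool) [0.64 0.77] pos [ 0.471  -0.1848  0.1496]
```

```bash
python3 -m inch '[[[0.0545,0.063,0,0,0,0,1],[0.053,0.064,0,0,0,0,1],[0.0515,0.0655,0,0,0,0,1],[0.0485,0.0677,0,0,0,0,1],[0.047,0.0688,0,0,0,0,1],[0.046,0.0696,0,0,0,0,1],[0.0446,0.0704,0,0,0,0,1]]]' >/dev/null; python3 o.py
```

```text
t 21.80 z 0.1496 s 0.1894 off -0.34mm F [ 0.89 -1.87  2.65] Tq [-0.419 -0.492  0.024] Ftool [-0.17 -2.06 -2.65] Tqtool [ 0.567 -0.311 -0.024] tan(tool) [0.53 0.85] pos [ 0.4611 -0.1784  0.1496]
```

```bash
python3 -m inch '[[[0.043,0.0714,-0.003,0,0,0,1],[0.042,0.072,0,0,0,0,1],[0.041,0.0724,0,0,0,0,1],[0.0404,0.0728,0,0,0,0,1],[0.0397,0.0732,0,0,0,0,1],[0.0388,0.0736,0,0,0,0,1],[0.038,0.074,0,0,0,0,1]]]' >/dev/null; python3 o.py
```

```text
t 22.38 z 0.1497 s 0.2014 off -0.39mm F [ 1.26 -0.86  2.43] Tq [-0.369 -0.437  0.001] Ftool [-0.87 -1.25 -2.43] Tqtool [ 0.501 -0.277 -0.001] tan(tool) [0.46 0.89] pos [ 0.4521 -0.1708  0.1497]
```

```bash
python3 -m inch '[[[0.0375,0.0745,0,0,0,0,1],[0.0375,0.0745,0,0,0,0,1],[0.037,0.075,0,0,0,0,1],[0.037,0.075,0,0,0,0,1],[0.037,0.075,0,0,0,0,1],[0.037,0.075,0,0,0,0,1],[0.037,0.075,0,0,0,0,1],[0.037,0.073,0,0,0,0,1]]]' >/dev/null; python3 o.py
```

```text
t 23.05 z 0.1497 s 0.2147 off -0.49mm F [ 1.78 -1.92  2.38] Tq [-0.349 -0.492 -0.036] Ftool [-0.98 -2.43 -2.38] Tqtool [ 0.501 -0.335  0.036] tan(tool) [0.45 0.89] pos [ 0.4423 -0.1618  0.1497]
```

The stroke is done: the ball is at s=0.2147, just past the tree, with light forces throughout. Now I lift straight up and go back to the hole.

```bash
python3 -m inch '[[[0,0,-0.2,0,0,0,1],[0,0,-0.5,0,0,0,1],[0,0,-0.8,0,0,0,1],[0,0,-0.8,0,0,0,1],[0,0,-0.8,0,0,0,1],[0,0,-0.8,0,0,0,1],[0,0,-0.6,0,0,0,1],[-0.5,0.25,0,0,0,0,1],[-0.9,0.5,0,0,0,0,1],[-0.9,0.5,0,0,0,0,1],[-0.9,0.5,0,0,0,0,1],[-0.9,0.5,0,0,0,0,1],[-0.9,0.5,0,0,0,0,1],[-0.9,0.5,0,0,0,0,1],[-0.9,0.5,0,0,0,0,1],[-0.9,0.5,0,0,0,0,1],[-0.9,0.5,0,0,0,0,1],[-0.9,0.5,0,0,0,0,1],[-0.9,0.5,0,0,0,0,1],[-0.24,0.4,0,0,0,0,1]]]'
python3 - <<'E'
from h import *
o=sensors.get_obs();M=R.from_quat(o["orientation"]).as_matrix();print(M.T@(np.array([.5636,.1165,.1096])-o["tool_pos"])/.02)
E
```

```text
t: 24.72
tool_pos: [0.5981, 0.0327, 0.238]
orientation: [-0.183, 0.983, 0.001, -0.001]
ft_force: [0.6, 0.5, -0.3]
grip_width: 0.0121
gripper_force: 60.0
[0.09607181 4.51819247 6.42992007]
```

```bash
python3 -m inch '[[[0,0.8,0,0,0,0,1],[0,0.8,0,0,0,0,1],[0,0.8,0,0,0,0,1],[0,0.8,0,0,0,0,1],[0,0.6,0,0,0,0,1],[0,0.4,0,0,0,0,1],[0,0,0,0,0,0,1],[0,0,0,0,0,0,1],[0,0,0,0,0,0,1]]]'
python3 - <<'E'
from h import *
o=sensors.get_obs();M=R.from_quat(o["orientation"]).as_matrix();print(M.T@(np.array([.5636,.1165,.1096])-o["tool_pos"])/.02,R.from_matrix(R.from_quat([-.182,.983,0,0]).as_matrix()@M.T).as_rotvec(degrees=True))
c=cal("wrist");im=viewer.camera("wrist");np.savez("w4.npz",im=im,K=c[0],r=c[1],t=c[2])
save("m.png",im[60:240,150:370],3.3)
E
```

```text
t: 25.47
tool_pos: [0.5676, 0.1062, 0.2396]
orientation: [-0.181, 0.984, -0.0, -0.0]
ft_force: [-1.2, -0.4, -1.2]
grip_width: 0.0122
gripper_force: 60.0
[-1.82440969e-04  5.58254413e-01  6.49844062e+00] [ 0.05273695 -0.00026635  0.13493442]
```

View pics/m.png

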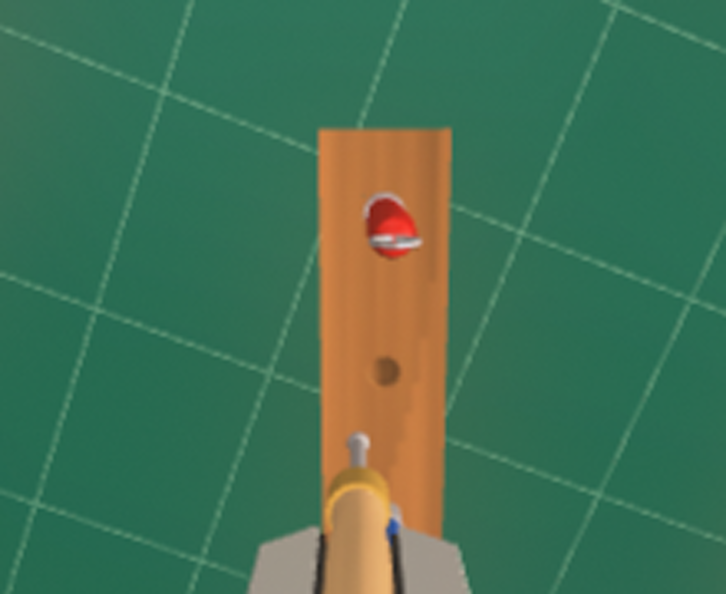

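The crop shows the ball at (359,441), the same place as before, so it hasn't slipped. The empty hole's mouth is at (386,371).

Run:
```python
from h import *
d=np.load("w4.npz");im=d["im"];c=(d["K"],d["r"],d["t"])
h=plane(c,150+386/3.3-.5,60+371/3.3-.5,.06);o=sensors.get_obs();M=R.from_quat(o["orientation"]).as_matrix()
print("hole",h,"TCP by vision",h[:2]+[.0024,.0009]);t=np.r_[h[:2]+[.0024,.0009],.1096]
print("move",M.T@(t-o["tool_pos"])/.02, "ball ang",o["tool_pos"])
```

```text
hole [0.56149179 0.11412084 0.06      ] TCP by vision [0.56389179 0.11502084]
move [0.01735374 0.48753109 6.50127682] ball ang [0.56766679 0.1061291  0.23963277]
```

```bash
python3 -m inch '[[[0.015,0.25,0,0,0,0,1],[0,0.25,0.3,0,0,0,1],[0,0,0.6,0,0,0,1],[0,0,0.7,0,0,0,1],[0,0,0.7,0,0,0,1],[0,0,0.7,0,0,0,1],[0,0,0.5,0,0,0,1],[0,0,0.3,0,0,0,1],[0,0,0.15,0,0,0,1],[0,0,0,0,0,0,1],[0,0,0,0,0,0,1]]]' >/dev/null; python3 o.py
python3 -m inch '[[[0,0,0.1,0,0,0,1],[0,0,0.15,0,0,0,1],[0,0,0.15,0,0,0,1],[0,0,0.1,0,0,0,1],[0,0,0,0,0,0,1]]]' >/dev/null; python3 o.py
```

```text
t 26.43 z 0.1610 s 0.2360 off -300.08mm F [-0.04 -0.31 -0.3 ] Tq [ 0.065 -0.061 -0.012] Ftool [ 0.15 -0.28  0.3 ] Tqtool [-0.039 -0.081  0.012] tan(tool) [0.66 0.75] pos [0.5638 0.1168 0.161 ]
t 26.85 z 0.1503 s 0.2360 off -299.55mm F [ 1.06  0.37 -0.56] Tq [-0.099 -0.079  0.011] Ftool [-1.12 -0.03  0.56] Tqtool [ 0.121 -0.039 -0.011] tan(tool) [0.66 0.75] pos [0.5634 0.1164 0.1503]
```

```bash
python3 -m inch '[[[0,-0.03,0,0,0,0,1],[0,-0.03,0,0,0,0,1],[0,0,0.1,0,0,0,1],[0,0,0.2,0,0,0,1],[0,0,0,0,0,0,1]]]' >/dev/null; python3 o.py
python3 -m inch '[[[0,0,0.2,0,0,0,1],[0,0,0.3,0,0,0,1],[0,0,0.3,0,0,0,1],[0,0,0.3,0,0,0,1],[0,0,0,0,0,0,1]]]' >/dev/null; python3 o.py
```

```text
t 27.27 z 0.1439 s 0.2360 off -298.76mm F [ 0.4  -1.17  0.62] Tq [0.043 0.059 0.027] Ftool [ 0.04 -1.24 -0.62] Tqtool [-0.061  0.04  -0.027] tan(tool) [0.66 0.75] pos [0.5634 0.1155 0.1439]
t 27.68 z 0.1211 s 0.2360 off -298.34mm F [-0.04 -0.44  0.68] Tq [-0.001  0.001  0.037] Ftool [ 0.2  -0.39 -0.68] Tqtool [ 0.001  0.002 -0.037] tan(tool) [0.66 0.75] pos [0.5629 0.1153 0.1211]
```

Sliding in freely. Next I bring the shoulder down in small steps; contact is expected at 0.1096.

```bash
python3 -m inch '[[[0,0,0.2,0,0,0,1],[0,0,0.2,0,0,0,1],[0,0,0.1,0,0,0,1],[0,0,0,0,0,0,1],[0,0,0,0,0,0,1]]]' >/dev/null; python3 o.py
for i in 1 2 3; do python3 -m inch '[[[0,0,0.025,0,0,0,1],[0,0,0,0,0,0,1]]]' >/dev/null; python3 o.py; done
```

```text
t 28.10 z 0.1126 s 0.2360 off -299.04mm F [ 0.36 -0.29  0.12] Tq [ 0.035 -0.01   0.005] Ftool [-0.23 -0.39 -0.12] Tqtool [-0.029 -0.022 -0.005] tan(tool) [0.66 0.75] pos [0.5639 0.1155 0.1126]
t 28.27 z 0.1123 s 0.2360 off -299.10mm F [ 0.88  0.13 -0.53] Tq [0.039 0.023 0.015] Ftool [-0.87 -0.19  0.53] Tqtool [-0.045  0.007 -0.015] tan(tool) [0.66 0.75] pos [0.564  0.1155 0.1123]
t 28.43 z 0.1117 s 0.2360 off -299.07mm F [-0.12  0.78 -0.55] Tq [0.028 0.011 0.008] Ftool [-0.17  0.77  0.55] Tqtool [-0.03   0.    -0.008] tan(tool) [0.66 0.75] pos [0.5639 0.1155 0.1117]
t 28.60 z 0.1111 s 0.2360 off -299.03mm F [-0.35 -0.14 -0.71] Tq [ 0.029  0.042 -0.004] Ftool [ 0.38 -0.    0.71] Tqtool [-0.042  0.029  0.004] tan(tool) [0.66 0.75] pos [0.5639 0.1155 0.1111]
```

```bash
python3 -m inch '[[[0,0,0.025,0,0,0,1],[0,0,0.025,0,0,0,1],[0,0,0,0,0,0,1]]]' >/dev/null; python3 o.py
for i in 1 2 3; do python3 -m inch '[[[0,0,0.02,0,0,0,1],[0,0,0,0,0,0,1],[0,0,0,0,0,0,1]]]' >/dev/null; python3 o.py; done
```

```text
t 28.85 z 0.1100 s 0.2360 off -298.99mm F [-0.71  0.08  0.09] Tq [ 0.022 -0.018  0.001] Ftool [ 0.64  0.33 -0.09] Tqtool [-0.014 -0.024 -0.001] tan(tool) [0.66 0.75] pos [0.5638 0.1155 0.11  ]
t 29.10 z 0.1097 s 0.2360 off -299.03mm F [-0.09 -0.2  -0.49] Tq [ 0.07   0.027 -0.011] Ftool [ 0.16 -0.16  0.49] Tqtool [-0.075 -0.     0.011] tan(tool) [0.66 0.75] pos [0.5639 0.1155 0.1097]
t 29.35 z 0.1096 s 0.2360 off -299.10mm F [-0.73  0.18  3.09] Tq [ 0.06   0.187 -0.003] Ftool [ 0.61  0.43 -3.09] Tqtool [-0.123  0.154  0.003] tan(tool) [0.66 0.75] pos [0.564  0.1156 0.1096]
t 29.60 z 0.1096 s 0.2360 off -299.11mm F [-1.09  0.03  5.26] Tq [-0.071  0.414  0.049] Ftool [ 1.    0.42 -5.27] Tqtool [-0.081  0.412 -0.049] tan(tool) [0.66 0.75] pos [0.564  0.1156 0.1096]
```

The shoulder is down: z is 0.1096, the same as at the grasp, with 5 N. I ease the force, open and retract.

```bash
python3 -m inch '[[[0,0,-0.02,0,0,0,1],[0,0,0,0,0,0,1],[0,0,0,0,0,0,0.6],[0,0,0,0,0,0,0.4],[0,0,0,0,0,0,0.2],[0,0,0,0,0,0,0],[0,0,0,0,0,0,-0.5],[0,0,0,0,0,0,-1],[0,0,0,0,0,0,-1],[0,0,0,0,0,0,-1],[0,0,0,0,0,0,-1],[0,0,0,0,0,0,-1],[0,0,0,0,0,0,-1]]]'
python3 -m inch '[[[0,0,-0.2,0,0,0,-1],[0,0,-0.5,0,0,0,-1],[0,0,-0.8,0,0,0,-1],[0,0,-0.9,0,0,0,-1],[0,0,-0.9,0,0,0,-1],[0,0,-0.9,0,0,0,-1],[0,0,-0.9,0,0,0,-1],[0,0,-0.9,0,0,0,-1],[0,0,-0.9,0,0,0,-1],[0,0,0,0,0,0,-1],[0,0,0,0,0,0,-1]]]'
python3 - <<'E'
from h import *
w=viewer.camera("wrist");s=viewer.camera("side")
a=cv2.resize(w[90:270,130:390],(400,277));b=cv2.resize(s[130:290,150:330],(400,356))
cv2.imwrite("pics/z.png",np.hstack([cv2.copyMakeBorder(a,0,79,0,0,0),b])[:,:,::-1])
E
```

```text
t: 30.68
tool_pos: [0.5639, 0.1155, 0.1094]
orientation: [-0.182, 0.983, 0.0, 0.0]
ft_force: [0.5, 0.2, 0.3]
grip_width: 0.0821
gripper_force: 0.0
t: 31.6
tool_pos: [0.5645, 0.1157, 0.2488]
orientation: [-0.182, 0.983, 0.0, 0.001]
ft_force: [0.1, 0.4, -0.1]
grip_width: 0.0935
gripper_force: 0.0
```

View pics/z.png

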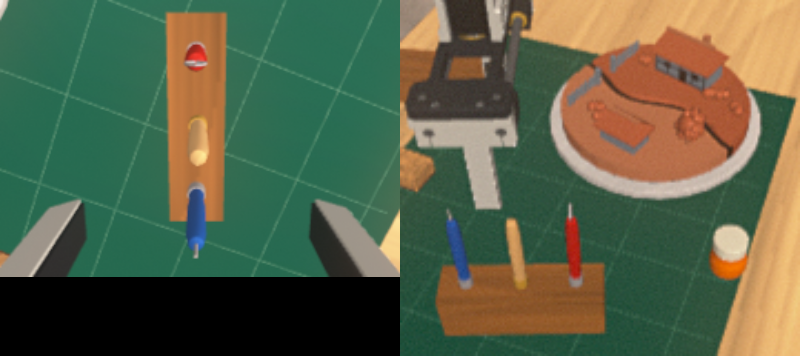

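The burnisher stands upright in its hole with the shoulder seated, at (198,140) in the left half and (516,255) in the right. The other tools, the jar and the model look as they did before.

```bash
python3 -c "
from rig import manip
print(manip.hand_in())"
```

```text
the job is handed in; nothing more can be done
None
```

I burnished the joint from the gate to just past the tree in one stroke with about 1–4 N downward force, then stood the burnisher back in its hole, let go with the shoulder down, and handed in at about 32 s; the judge's verdict wasn't returned.

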